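# Run the steamer's wing nut down

## Task

The stacked steamer's lid clamp is loose: turn the black wing nut on top clockwise (seen from above) until it comes up against its stop and is snug, by pushing its wings with a fingertip in repeated strokes, each well under half a turn, taking the finger off the nut between strokes. Never squeeze the nut between the fingers, do not shove, tip or lift the steamer, and leave the sugar bowl, tongs and scraper alone. Finish with the hand clear.

Things in the scene. Friction and masses are not known exactly. Their poses are not given: they have to be found in the camera images.
- steamer: Round aluminium pot, basket and teal silicone lid stacked as one loose 4 kg unit, 222 mm wide, lid top at 142 mm. Loop handles at its +x and -x reach 145 mm out at 60 mm height. A steel clamp bar 26 mm wide crosses the lid along its y, top at 148 mm. Origin: centre of the underside, z up. It slides or tips if pushed at the top with over about 18 N.
- nut_centre (a point): Point on the upright axis of the black wing nut, half-way up its wings, 174 mm above the table. Two flat upright wings point opposite ways, 94 mm tip to tip, 10 mm thick, 28 mm high (160 to 188 mm above the table, 12 mm clear of the bar); hub 26 mm across. A 10 mm steel stud in the middle stands up to 194 mm.
- wing_tip (a point): Middle of the outer end of one wing, 47 mm from nut_centre; the other wing points the opposite way. The horizontal direction from nut_centre to here gives the wings' heading.
- nut_turn (a joint): Turn of the nut in rad: grows clockwise seen from above, 0 fully loose, 6.8 at the hard stop (snug from 6.6 up); starts at 0 to 2.0. It turns in place at constant height, either way, with a light friction of about 0.06 N m, and stays where it is left.
- wing_nut: The wing nut's wings as a whole, turning with nut_turn. Origin at nut_centre, x towards wing_tip, z up.
- face_a: One broad side of the wing nut (both wings and half the hub), fixed to the nut. Origin as nut_centre; it is the side to the left when looking from nut_centre to wing_tip.
- face_b: The opposite broad side of the wing nut, fixed to the nut. Origin as nut_centre; the side to the right when looking from nut_centre to wing_tip.
- sugar_bowl: White ceramic sugar bowl with knob lid in one piece, 92 mm diameter, 94 mm high, loose; origin under its centre. Leave alone.
- tongs: Steel spring tongs lying flat, 240 mm long along their x, up to 75 mm wide, 26 mm high, loose; origin under the middle. Leave alone.
- scraper: Short olive-wood scraper lying flat, 165 mm long along its x, 55 mm wide, 10 mm high, loose; origin near its middle, underside. Leave alone.

How it is judged:
By the outcome, as a careful person would: the job done as asked, in the order asked, and still so for the second after the job is handed in, with the robot touching nothing.
It also fails if it takes over 69 s, if anything falls off the work surface, if the arm or the gripper's body presses on something with over 40 N, if the wrist force passes 120 N, or if a joint passes its speed limit or range.

## Robot

A 6-joint arm with a two-finger parallel gripper is mounted at the origin on the work surface. World frame = base frame: x ahead of the robot, y to its left, z up, the work surface at z = 0. Lengths are in m, angles in rad, forces in N, time in s.
With the tool pointing down it reaches from about 0.35 to 0.725 m from the base axis. Payload 4.3 kg.
Tool frame: the origin (TCP) lies at the very end of the fingers, on their centre line; the grasp point (between the pads) lies 19 mm behind it (bot.hold_point_z is the distance from the TCP to the grasp point, in m); z points along the fingers, x is the direction in which the jaws open and shut, and the axes are right-handed (so a half turn about z gives the same grasp; the last joint's range is limited). The gripper opens to 85 mm and grips with 20 to 120 N. Pads are 22 mm wide; open, the fingers measure 114 mm over their backs; the gripper's body (76 mm by 85 mm) begins 54 mm behind the grasp point. The pads swing forward as they close: fully open they stand 13 mm farther back than shut.
Start: joints at [-1.444, 0.377, 0.081, 1.274, 0, 1.46], TCP at [0.135, -0.559, 0.231] pointing down, gripper open.
Joint ranges: [-2.72, 2.72], [-0.84, 1.66], [-1.02, 1.22], [-1.77, 2.12], [-1.37, 1.28], [-3.14, 3.14]. Speed limits (rad/s): [2.57, 2.57, 3.14, 3.14, 3.14, 3.14].

## Interface

Orientations are given as a unit quaternion [x, y, z, w].
In Python, from bench import get_state, eyes, job, bot gives the robot as it stands.
- The arm moves only by the tool jog_arm, never from a script. Its argument "plan" is a list that holds one entry, the list of rows, each a list of 5 numbers: the shift along the tool's x, y, z in m, then the turn about the tool's z in degrees, then the gripper's target within -1 to 1 (fully open at 1, half-way at 0, shut at -1). In form: [[[x, y, z, roll, claw], ...]]. A call has exactly 5 rows; each row is the pose to reach, as a shift and turn from the pose commanded when the call began, along the tool's axes at that moment; what a row does not reach only later rows make up. A row lasts 1/12 s, in which the tool goes at most 41.7 mm and 7.16 degrees, less where a joint would pass 70% of its speed; a pose out of reach is approached as far as the arm can. A call with a gripper value outside its range is refused whole. The fingers move at their own pace and stop on an object; the grip force is fixed at half the most. Time passes only in rows, so rows that repeat a pose let the fingers close, or fill a call up. It gives the time, the measured TCP pose, the force and the opening at its end, in the units of the state.
- get_state(): the state, without advancing time (a new reading comes with each control period).
- eyes.camera(name): name is "scene" or "top" or "wrist"; returns the picture (420x560x3 uint8, red, green, blue); there is no depth.
- eyes.camera_info(name): a dict with "vfov" (degrees; the focal length in pixels is half the picture's height over the tangent of half this angle, whatever the lens; pixels are square), "cx", "cy" (the principal point, pixels), "eye" and "orientation" of the camera in the world. Camera axes: x right, y down, z forward; pixel columns grow to the right and rows downward; lengths in m; the calibration is good to about 2 mm. A picture is of the moment at which its call begins: read the wrist's pose just before it. camera_info takes no time and is no camera call; for the wrist camera it gives the pose at the moment of the call.
- job.sign_off(): hands the job in, once; it reports no verdict.
The state is a dict: "t": time; "joints": joint angles; "qd": joint speeds; "tau": joint torques, N m; "tool_pos": TCP position; "orientation": TCP orientation; "contact_force": force on the tool from outside, world axes, zero at the start; "moment": the same for the moment, N m; "finger_gap": finger opening in m.
Only numpy, scipy, OpenCV 4.12 (cv2) and the standard library are available. Lean on these libraries where they do the work, as an engineer would, in place of code of your own. Each camera call takes 0.05 s, during which the arm holds its last target. There are 200 camera calls.

## Working session

There is one attempt and no reset: what is moved stays moved. The work goes in short steps, Python scripts to look and compute and a tool call to move; the robot and the scene stay as the last step left them, time stands still between calls to the robot, and variables do not carry over. Pictures are saved under pics/ and viewed, about 8 in all and at most 12, crops included, and the job is handed in when it is done.

Besides the shell and the picture viewer there is one more tool, called as name(argument=value, ...), one argument or row to a line, values as JSON. jog_arm: Moves the arm, as the interface text tells. Its arguments: {"type":"object","properties":{"plan":{"type":"array","items":{"type":"array","items":{"type":"array","items":{"type":"number"}}}}},"required":["plan"]}

```bash
mkdir -p pics; cat > h.py <<'E'
import numpy as np,cv2
from bench import get_state, eyes, job, bot
from scipy.spatial.transform import Rotation as R
def snap(n,f):
    i=eyes.camera_info(n); im=eyes.camera(n)[:,:,::-1].copy(); cv2.imwrite('pics/'+f,im); return i,im
def ray(i,u,v):
    f=210/np.tan(np.radians(i['vfov'])/2)
    return np.array(i['eye']),R.from_quat(i['orientation']).apply([(u-i['cx'])/f,(v-i['cy'])/f,1])
def at_z(i,u,v,z):
    e,d=ray(i,u,v); return e+d*(z-e[2])/d[2]
def proj(i,p):
    f=210/np.tan(np.radians(i['vfov'])/2)
    c=R.from_quat(i['orientation']).inv().apply(np.array(p)-i['eye']); return c[:2]/c[2]*f+[i['cx'],i['cy']]
E
python3 - <<'E'
from h import *
for n in('top','scene'):
    i,im=snap(n,n+'1.png'); print(n,i)
print(get_state())
E
```

```text
top {'vfov': 57.080796862995875, 'cx': 277.13609229752245, 'cy': 213.10682756700865, 'eye': array([0.43395592, 0.04884519, 0.98423167]), 'orientation': array([-0.69991406,  0.70761752, -0.06902124,  0.06807217])}
scene {'vfov': 57.13223425330568, 'cx': 276.84928775744277, 'cy': 213.643226931088, 'eye': array([1.06795357, 0.21553313, 0.74555967]), 'orientation': array([ 0.53920864,  0.77592442, -0.27332751, -0.18024265])}
{'t': 0.1, 'joints': array([-1.44433450e+00,  3.78002523e-01,  7.97696238e-02,  1.27442624e+00,
       -7.46374292e-06,  1.46050349e+00]), 'qd': array([ 0.00016434, -0.00032083,  0.00402714, -0.00053125, -0.00303184,
        0.00048852]), 'tau': array([ 8.80742991e-04, -4.64693642e+01,  2.70582300e+01,  1.20051415e-02,
       -1.84810365e-04,  3.41703370e-06]), 'tool_pos': array([ 0.13479763, -0.55836269,  0.2304511 ]), 'orientation': array([ 7.85667869e-01, -6.18647826e-01, -6.66522234e-04, -6.50595935e-04]), 'contact_force': array([-0.98166628,  0.03488986,  0.09243005]), 'moment': array([ 0.03235846,  0.05042977, -0.0136575 ]), 'finger_gap': 0.08548994515199915}
```

View pics/top1.png

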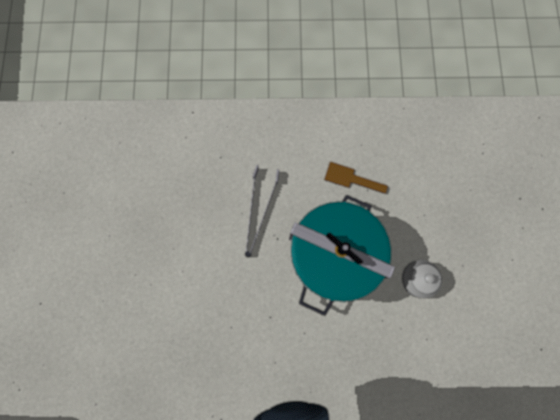

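View pics/scene1.png

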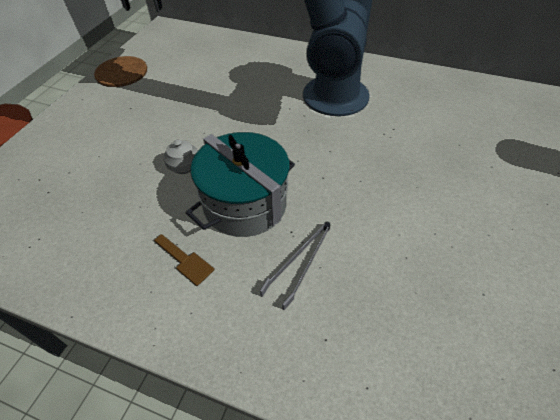

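The top view shows the steamer at (341,251), with the nut near (345,248), the bowl at (427,279), the tongs on the left and the scraper above. I'll enlarge the nut.

```bash
python3 - <<'E'
from h import *
im=cv2.imread('pics/top1.png'); cv2.imwrite('pics/c1.png',cv2.resize(im[218:278,305:385],None,fx=10,fy=10,interpolation=cv2.INTER_CUBIC))
i=eyes.camera_info('top')
for p in[(345,248),(329,235),(361,262)]: print(at_z(i,*p,.188))
print(at_z(i,427,279,.09),at_z(i,341,251,.142))
E
```

```text
[ 0.51557539 -0.09242244  0.188     ]
[ 0.54298524 -0.06038096  0.188     ]
[ 0.48648014 -0.12394252  0.188     ]
[ 0.45270519 -0.2939043   0.09      ] [ 0.513837   -0.09156557  0.142     ]
```

View pics/c1.png

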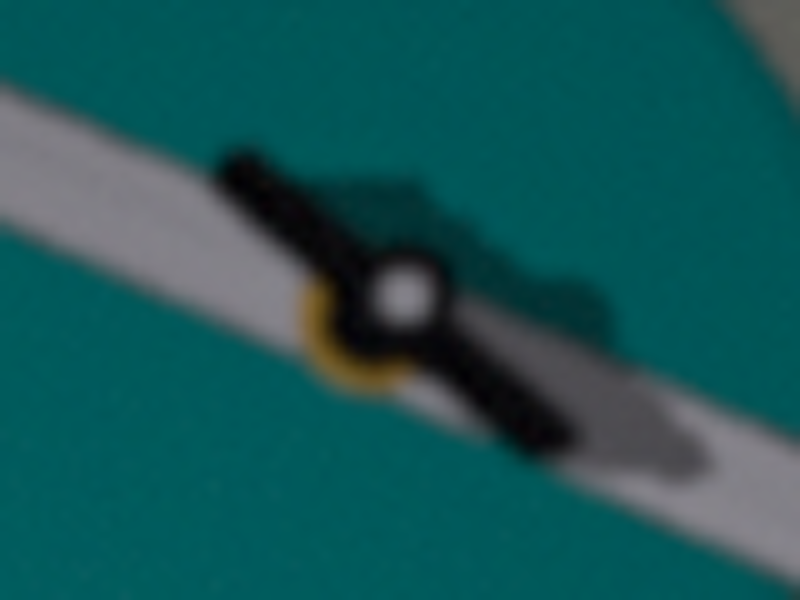

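jog_arm(
  plan=[
    [[0, 0, -0.01, -7, -1], [0, 0, -0.02, -14, -1], [0, 0, -0.03, -21, -1], [0, 0, -0.03, -28, -1], [0, 0, -0.03, -35, -1]],
  ],
)

```text
t: 0.52
tool_pos: [0.1349, -0.5592, 0.2617]
orientation: [0.936, -0.351, 0.0, 0.0]
contact_force: [0.6, 1.0, 0.2]
finger_gap: 0.0256
```

jog_arm(
  plan=[
    [[0, 0, 0, -7, -1], [0, 0, 0, -14, -1], [0, 0, 0, -21, -1], [0, 0, 0, -28, -1], [0, 0, 0, -35, -1]],
  ],
)

```text
t: 0.93
tool_pos: [0.1349, -0.5586, 0.2607]
orientation: [0.999, -0.053, -0.0, -0.001]
contact_force: [0.0, 0.8, 0.1]
finger_gap: -0.0001
```

jog_arm(
  plan=[
    [[0, 0, 0, -6.3, -1], [0, 0, 0, -6.3, -1], [0, 0, 0, -6.3, -1], [0, 0, 0, -6.3, -1], [0, 0, 0, -6.3, -1]],
  ],
)

```text
t: 1.35
tool_pos: [0.1349, -0.5589, 0.2611]
orientation: [1.0, -0.002, -0.0, -0.0]
contact_force: [-0.3, 0.7, 0.0]
finger_gap: 0.0
```

jog_arm(
  plan=[
    [[0.024, -0.03, 0, 0, -1], [0.048, -0.06, 0, 0, -1], [0.072, -0.09, 0, 0, -1], [0.096, -0.12, 0, 0, -1], [0.12, -0.15, 0, 0, -1]],
  ],
)

```text
t: 1.77
tool_pos: [0.256, -0.4078, 0.2614]
orientation: [1.0, -0.002, 0.0, 0.0]
contact_force: [0.3, -1.3, 0.0]
finger_gap: -0.0001
```

jog_arm(
  plan=[
    [[0.024, -0.03, 0, 0, -1], [0.048, -0.06, 0, 0, -1], [0.072, -0.09, 0, 0, -1], [0.096, -0.12, 0, 0, -1], [0.12, -0.15, 0, 0, -1]],
  ],
)

```text
t: 2.18
tool_pos: [0.3764, -0.258, 0.2616]
orientation: [1.0, -0.002, 0.0, 0.0]
contact_force: [0.8, 0.4, -0.0]
finger_gap: 0.0001
```

jog_arm(
  plan=[
    [[0.02, -0.025, 0, 0, -1], [0.04, -0.05, 0, 0, -1], [0.06, -0.075, 0, 0, -1], [0.08, -0.1, 0, 0, -1], [0.08, -0.1, 0, 0, -1]],
  ],
)

```text
t: 2.6
tool_pos: [0.4584, -0.1559, 0.2613]
orientation: [1.0, 0.001, 0.001, -0.001]
contact_force: [0.7, -0.6, 0.1]
finger_gap: -0.0
```

```bash
python3 - <<'E'
from h import *
i,im=snap('wrist','w1.png'); print(i, get_state()['tool_pos'],get_state()['joints'])
print(proj(i,get_state()['tool_pos']),proj(i,[.515,-.092,.188]))
E
```

```text
{'vfov': 64.04513617755792, 'cx': 277.5792878141014, 'cy': 211.44122158302042, 'eye': array([ 0.45916947, -0.0821184 ,  0.40443983]), 'orientation': array([0.98973412, 0.00184145, 0.00104947, 0.14290514])} [ 0.45705059 -0.15777719  0.26125092] [-4.63782102e-01  1.83410981e-01 -1.04500384e-01  1.28262659e+00
  1.39999646e-04  1.10556291e+00]
[271.99608745 279.24881331] [366.02132304 129.20870023]
```

View pics/w1.png

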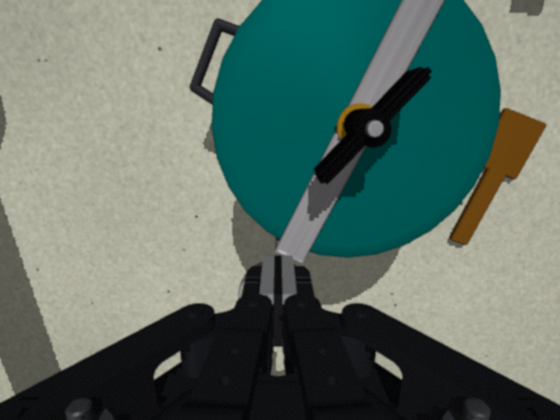

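The wrist view shows the wing nut clearly: stud top at (375,128), wing tips at about (427,70) and (320,178). The closed fingertip ends near (283,257), about 19 mm wide.

```bash
cat >> h.py <<'E'
def nut(f='tmp.png',c=None):
    i,im=snap('wrist',f)
    # black mask rectified onto plane z=.188, PCA in annulus about c
    g=im.max(2)
    xs=np.linspace(-.06,.06,121); X,Y=np.meshgrid(xs,xs)
    fl=210/np.tan(np.radians(i['vfov'])/2)
    P=np.stack([c[0]+X,c[1]+Y,np.full_like(X,.187)],-1)-i['eye']
    C=P@R.from_quat(i['orientation']).as_matrix()
    U=(C[...,0]/C[...,2]*fl+i['cx']).astype(np.float32);V=(C[...,1]/C[...,2]*fl+i['cy']).astype(np.float32)
    r=cv2.remap(g,U,V,cv2.INTER_LINEAR,borderValue=255)
    rr=np.hypot(X,Y); m=(r<40)&(rr>.018)&(rr<.05)
    th=np.arctan2(Y[m],X[m]); a=np.degrees(np.angle(np.mean(np.exp(2j*th))))/2
    return a,m.sum(),X[m].mean()+c[0],Y[m].mean()+c[1],np.abs(np.mean(np.exp(2j*th)))
E
python3 - <<'E'
from h import *
i=eyes.camera_info('wrist')
print(at_z(i,375,128,.194),at_z(i,427,70,.188),at_z(i,320,178,.188))
print(nut(c=(.515,-.092)))
E
```

```text
[ 0.51735761 -0.09306032  0.194     ] [ 0.54722785 -0.05960097  0.188     ] [ 0.48586641 -0.12511401  0.188     ]
(np.float64(47.5200472690683), np.int64(729), np.float64(0.5176337448559671), np.float64(-0.08950068587105624), np.float64(0.9619866603746177))
```

jog_arm(
  plan=[
    [[0.037, -0.015, 0, 0, -1], [0.075, -0.03, 0, 0, -1], [0.075, -0.03, 0.03, 0, -1], [0.075, -0.03, 0.06, 0, -1], [0.075, -0.03, 0.091, 0, -1]],
  ],
)

```text
t: 3.12
tool_pos: [0.5318, -0.1314, 0.1699]
orientation: [1.0, -0.002, 0.001, 0.001]
contact_force: [-0.2, -0.6, -1.0]
finger_gap: 0.0005
```

```bash
cat >> h.py <<'E'
def rows(a0,step,n=5,r=.038):
    p=lambda a:r*np.array([np.cos(np.radians(a)),-np.sin(np.radians(a))])
    return [list(np.round(p(a0+step*k)-p(a0),4).tolist()) for k in range(1,n+1)]
E
python3 - <<'E'
from h import *
s=get_state();print(s['tool_pos'],s['contact_force'],s['joints'][5])
for a in(290,250,210):print(a,rows(a,-8))
E
```

```text
[ 0.53182762 -0.1314451   0.16994454] [-0.17082682 -0.556845   -1.01954599] 1.2171348858520619
290 [[-0.0051, 0.0015], [-0.0103, 0.0022], [-0.0156, 0.0022], [-0.0209, 0.0015], [-0.026, 0.0]]
250 [[-0.0048, -0.0022], [-0.0093, -0.005], [-0.0134, -0.0084], [-0.0169, -0.0123], [-0.0199, -0.0167]]
210 [[-0.0023, -0.0048], [-0.004, -0.0098], [-0.0049, -0.015], [-0.0051, -0.0203], [-0.0045, -0.0256]]
```

jog_arm(
  plan=[
    [[-0.005, 0.0015, 0, 0, -1], [-0.0103, 0.0022, 0, 0, -1], [-0.0156, 0.0022, 0, 0, -1], [-0.0209, 0.0015, 0, 0, -1], [-0.026, 0, 0, 0, -1]],
  ],
)

```text
t: 3.53
tool_pos: [0.5058, -0.1309, 0.1727]
orientation: [1.0, -0.002, 0.002, 0.001]
contact_force: [2.3, 0.5, 0.5]
finger_gap: -0.0
```

jog_arm(
  plan=[
    [[-0.0048, -0.0022, 0, 0, -1], [-0.0093, -0.005, 0, 0, -1], [-0.0134, -0.0084, 0, 0, -1], [-0.0169, -0.0123, 0, 0, -1], [-0.0199, -0.0167, 0, 0, -1]],
  ],
)

```text
t: 3.95
tool_pos: [0.4848, -0.1129, 0.1705]
orientation: [1.0, -0.001, 0.0, 0.0]
contact_force: [0.7, -2.1, 0.9]
finger_gap: 0.0001
```

```bash
python3 - <<'E'
from h import *
s=get_state();print(s['tool_pos'],s['contact_force'])
i,im=snap('wrist','w2.png')
E
```

```text
[ 0.48477308 -0.11287259  0.17052616] [ 0.74702099 -2.0526338   0.86031098]
```

View pics/w2.png

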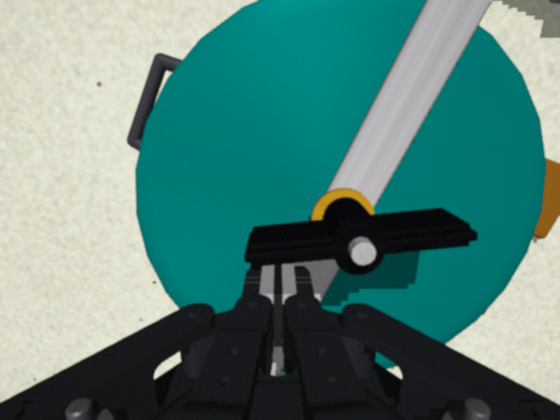

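The finger pushes properly: the wing has turned to about 4° (B wing at 184°, finger centre at 210°, forces about 2 N). I'll finish the stroke, lift off and cross to the other wing.

jog_arm(
  plan=[
    [[-0.0023, -0.0048, 0, 0, -1], [-0.004, -0.0098, 0, 0, -1], [-0.0049, -0.015, 0, 0, -1], [-0.0051, -0.0203, 0, 0, -1], [-0.0045, -0.0256, 0, 0, -1]],
  ],
)

```text
t: 4.42
tool_pos: [0.4801, -0.0871, 0.1701]
orientation: [1.0, -0.001, -0.0, 0.0]
contact_force: [0.9, -2.7, -1.4]
finger_gap: 0.0004
```

jog_arm(
  plan=[
    [[-0.0006, 0.005, 0, 0, -1], [-0.0006, 0.005, -0.04, 0, -1], [-0.0006, 0.005, -0.05, 0, -1], [0.035, -0.006, -0.05, 0, -1], [0.0703, -0.0124, -0.05, 0, -1]],
  ],
)

```text
t: 4.83
tool_pos: [0.5509, -0.0746, 0.2217]
orientation: [1.0, -0.002, 0.001, -0.0]
contact_force: [0.7, 0.1, 1.0]
finger_gap: -0.0002
```

```bash
python3 - <<'E'
from h import *
s=get_state();print(s['tool_pos'],s['contact_force'])
i,im=snap('wrist','w3.png')
for a in(30,-10,-50):print(a,rows(a,-8))
E
```

```text
[ 0.55093181 -0.07462405  0.22165066] [0.6800375  0.14892658 1.01089517]
30 [[0.0023, 0.0048], [0.004, 0.0098], [0.0049, 0.015], [0.0051, 0.0203], [0.0045, 0.0256]]
-10 [[-0.0013, 0.0051], [-0.0033, 0.0101], [-0.0059, 0.0147], [-0.0092, 0.0188], [-0.013, 0.0225]]
-50 [[-0.0043, 0.0031], [-0.009, 0.0056], [-0.014, 0.0074], [-0.0191, 0.0085], [-0.0244, 0.0089]]
```

View pics/w3.png

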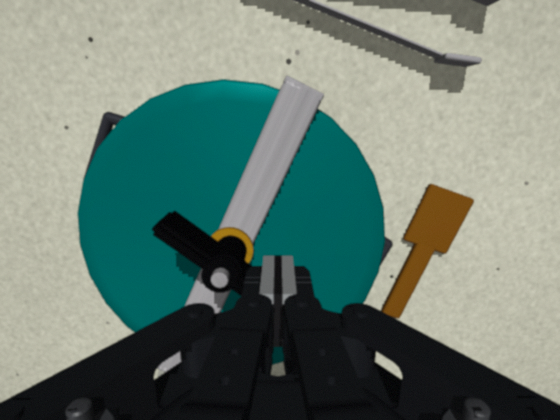

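The nut's other wing is now at about 140°, as reckoned (about 85° turned so far). Next is stroke 2 on wing A.

jog_arm(
  plan=[
    [[0, 0, 0.03, 0, -1], [0, 0, 0.05, 0, -1], [0, 0, 0.05, 0, -1], [0.0023, 0.0048, 0.05, 0, -1], [0.0045, 0.0098, 0.05, 0, -1]],
  ],
)

```text
t: 5.3
tool_pos: [0.5556, -0.0853, 0.1712]
orientation: [1.0, -0.001, 0.0, -0.0]
contact_force: [0.1, -0.8, 0.4]
finger_gap: -0.0005
```

```bash
python3 - <<'E'
from h import *
s=get_state();print(s['tool_pos'],s['contact_force'])
for a in(14,-26,-66):print(a,rows(a,-8))
E
```

```text
[ 0.55555556 -0.0853261   0.17119397] [ 0.0998736  -0.80271152  0.38217024]
14 [[0.0009, 0.0052], [0.0011, 0.0105], [0.0006, 0.0158], [-0.0007, 0.0209], [-0.0027, 0.0259]]
-26 [[-0.0027, 0.0046], [-0.0059, 0.0088], [-0.0097, 0.0125], [-0.014, 0.0156], [-0.0187, 0.0181]]
-66 [[-0.005, 0.0018], [-0.0102, 0.0029], [-0.0155, 0.0033], [-0.0207, 0.0029], [-0.0259, 0.0018]]
```

jog_arm(
  plan=[
    [[0.0009, 0.0052, 0, 0, -1], [0.0011, 0.0105, 0, 0, -1], [0.0006, 0.0158, 0, 0, -1], [-0.0007, 0.0209, 0, 0, -1], [-0.0027, 0.0259, 0, 0, -1]],
  ],
)

```text
t: 5.72
tool_pos: [0.5529, -0.1112, 0.1708]
orientation: [1.0, -0.001, 0.001, -0.0]
contact_force: [0.2, 1.4, 0.7]
finger_gap: -0.0
```

jog_arm(
  plan=[
    [[-0.0027, 0.0046, 0, 0, -1], [-0.0059, 0.0088, 0, 0, -1], [-0.0097, 0.0125, 0, 0, -1], [-0.014, 0.0156, 0, 0, -1], [-0.0187, 0.0181, 0, 0, -1]],
  ],
)

```text
t: 6.13
tool_pos: [0.5337, -0.1295, 0.1704]
orientation: [1.0, -0.001, 0.0, 0.0]
contact_force: [1.9, 1.7, 0.3]
finger_gap: -0.0004
```

jog_arm(
  plan=[
    [[-0.005, 0.0018, 0, 0, -1], [-0.0102, 0.0029, 0, 0, -1], [-0.0155, 0.0033, 0, 0, -1], [-0.0105, 0.003, 0, 0, -1], [-0.0105, 0.003, -0.04, 0, -1]],
  ],
)

```text
t: 6.55
tool_pos: [0.5176, -0.1301, 0.2028]
orientation: [1.0, -0.001, -0.008, -0.003]
contact_force: [-0.9, -0.6, -1.1]
finger_gap: 0.0001
```

jog_arm(
  plan=[
    [[0, 0, -0.01, 0, -1], [-0.014, -0.034, -0.01, 0, -1], [-0.0287, -0.0675, -0.01, 0, -1], [-0.0287, -0.0675, -0.01, 0, -1], [-0.0287, -0.0675, -0.01, 0, -1]],
  ],
)

```text
t: 6.97
tool_pos: [0.4943, -0.0633, 0.2207]
orientation: [1.0, 0.0, -0.0, 0.0]
contact_force: [1.1, -0.6, -0.4]
finger_gap: 0.0
```

```bash
python3 - <<'E'
from h import *
s=get_state();print(s['tool_pos'],s['contact_force'])
i,im=snap('wrist','w4.png');snap('top','t4.png')
for a in(128,112,72):print(a,rows(a,-8))
E
```

```text
[ 0.49429027 -0.06333687  0.22068491] [ 1.05249215 -0.58133504 -0.40920195]
128 [[0.0044, -0.003], [0.0092, -0.0053], [0.0142, -0.0069], [0.0194, -0.0078], [0.0247, -0.008]]
112 [[0.005, -0.0016], [0.0103, -0.0026], [0.0156, -0.0027], [0.0208, -0.0022], [0.026, -0.0009]]
72 [[0.0049, 0.002], [0.0095, 0.0046], [0.0137, 0.0079], [0.0174, 0.0117], [0.0205, 0.016]]
```

View pics/w4.png

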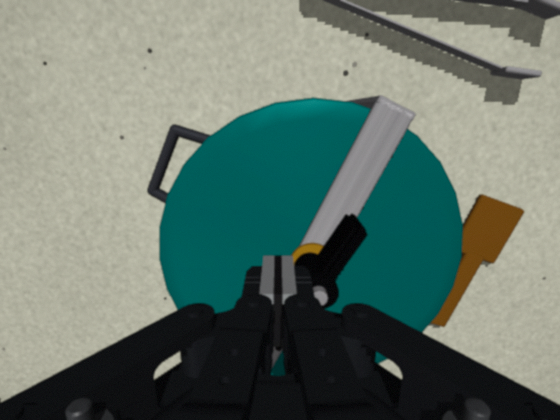

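Wing B now points to about 62°, as reckoned, with about 165° turned in total. The steamer has not moved. Stroke 3 comes next and stays within the range that cannot reach the stop.

jog_arm(
  plan=[
    [[0, 0, 0.03, 0, -1], [0, 0, 0.05, 0, -1], [0, 0, 0.05, 0, -1], [0.0044, -0.003, 0.05, 0, -1], [0.0092, -0.0053, 0.05, 0, -1]],
  ],
)

```text
t: 7.48
tool_pos: [0.505, -0.0597, 0.1712]
orientation: [1.0, -0.002, 0.0, 0.0]
contact_force: [0.4, 0.1, 0.4]
finger_gap: -0.0003
```

jog_arm(
  plan=[
    [[0.005, -0.0016, 0, 0, -1], [0.0103, -0.0026, 0, 0, -1], [0.0156, -0.0027, 0, 0, -1], [0.0208, -0.0022, 0, 0, -1], [0.026, -0.0009, 0, 0, -1]],
  ],
)

```text
t: 7.9
tool_pos: [0.5303, -0.0581, 0.1704]
orientation: [1.0, -0.001, -0.0, -0.0]
contact_force: [-0.7, -0.9, -0.2]
finger_gap: -0.0003
```

jog_arm(
  plan=[
    [[0.0049, 0.002, 0, 0, -1], [0.0095, 0.0046, 0, 0, -1], [0.0137, 0.0079, 0, 0, -1], [0.0174, 0.0117, 0, 0, -1], [0.0205, 0.016, 0, 0, -1]],
  ],
)

```text
t: 8.32
tool_pos: [0.551, -0.0746, 0.1702]
orientation: [1.0, -0.001, 0.0, -0.0]
contact_force: [-0.7, 1.6, -0.4]
finger_gap: 0.0002
```

jog_arm(
  plan=[
    [[0.0025, 0.0046, 0, 0, -1], [0.0043, 0.0096, 0, 0, -1], [0.0054, 0.0148, 0, 0, -1], [0.0043, 0.0096, 0, 0, -1], [0.0043, 0.0096, -0.04, 0, -1]],
  ],
)

```text
t: 8.73
tool_pos: [0.5469, -0.082, 0.2011]
orientation: [1.0, -0.001, -0.01, -0.002]
contact_force: [-1.8, 0.2, -1.6]
finger_gap: -0.0
```

jog_arm(
  plan=[
    [[0, 0, -0.01, 0, -1], [-0.031, 0.019, -0.01, 0, -1], [-0.0629, 0.0378, -0.01, 0, -1], [-0.0629, 0.0378, -0.01, 0, -1], [-0.0629, 0.0378, -0.01, 0, -1]],
  ],
)

```text
t: 9.15
tool_pos: [0.4913, -0.1225, 0.2212]
orientation: [1.0, -0.002, 0.001, 0.001]
contact_force: [-0.0, 0.3, -0.5]
finger_gap: -0.0001
```

```bash
python3 - <<'E'
from h import *
s=get_state();print(s['tool_pos'],s['contact_force'])
i,im=snap('wrist','w5.png'); print(proj(i,[.517,-.0925,.174])); print(nut(c=(.517,-.0925)))
for a in(226,210,200):print(a,rows(a,-8))
E
```

```text
[ 0.49132737 -0.1224921   0.22116794] [-0.01572387  0.25809609 -0.46320977]
[319.4163899  190.65818727]
(np.float64(-23.889406466976038), np.int64(746), np.float64(0.5171903485254692), np.float64(-0.09455361930294906), np.float64(0.7416489248807641))
226 [[-0.0035, -0.0039], [-0.0065, -0.0083], [-0.0088, -0.0131], [-0.0105, -0.0181], [-0.0114, -0.0234]]
210 [[-0.0023, -0.0048], [-0.004, -0.0098], [-0.0049, -0.015], [-0.0051, -0.0203], [-0.0045, -0.0256]]
200 [[-0.0015, -0.0051], [-0.0022, -0.0103], [-0.0022, -0.0156], [-0.0015, -0.0209], [0.0, -0.026]]
```

View pics/w5.png

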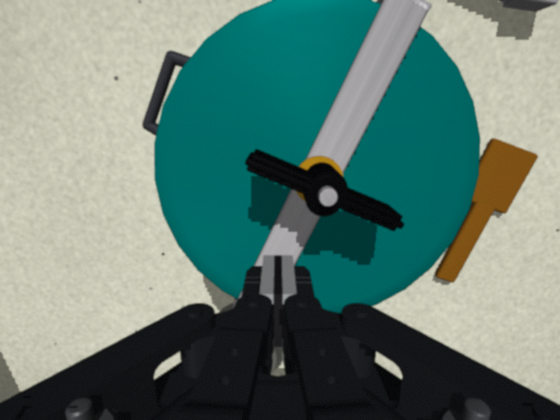

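The nut heading is about -21°, so about 248° (4.33 rad) is done and the stop is 27° to 141° further on. From here I go in small force-checked steps.

jog_arm(
  plan=[
    [[0, 0, 0.03, 0, -1], [0, 0, 0.05, 0, -1], [0, 0, 0.05, 0, -1], [-0.0035, -0.0039, 0.05, 0, -1], [-0.0065, -0.0083, 0.05, 0, -1]],
  ],
)

```text
t: 9.67
tool_pos: [0.4864, -0.1131, 0.1713]
orientation: [1.0, -0.001, 0.001, 0.0]
contact_force: [0.5, -0.4, 0.5]
finger_gap: -0.0002
```

jog_arm(
  plan=[
    [[-0.0023, -0.0048, 0, 0, -1], [-0.004, -0.0098, 0, 0, -1], [-0.0049, -0.015, 0, 0, -1], [-0.0051, -0.0203, 0, 0, -1], [-0.0045, -0.0256, 0, 0, -1]],
  ],
)

```text
t: 10.08
tool_pos: [0.4814, -0.0879, 0.171]
orientation: [1.0, -0.001, 0.001, 0.001]
contact_force: [-0.2, -3.4, 0.1]
finger_gap: 0.0002
```

```bash
python3 - <<'E'
from h import *
s=get_state();print(s['tool_pos'],s['contact_force'],s['moment'])
print([(a,rows(a,-4,1)[0]) for a in range(170,60,-4)])
E
```

```text
[ 0.48137562 -0.0879338   0.17101279] [-0.17233442 -3.42251134  0.13001902] [-0.60511158  0.01724443 -0.02186017]
[(170, [0.0006, -0.0026]), (166, [0.0007, -0.0025]), (162, [0.0009, -0.0025]), (158, [0.0011, -0.0024]), (154, [0.0012, -0.0023]), (150, [0.0014, -0.0022]), (146, [0.0016, -0.0021]), (142, [0.0017, -0.002]), (138, [0.0018, -0.0019]), (134, [0.002, -0.0018]), (130, [0.0021, -0.0016]), (126, [0.0022, -0.0015]), (122, [0.0023, -0.0013]), (118, [0.0024, -0.0012]), (114, [0.0025, -0.001]), (110, [0.0025, -0.0008]), (106, [0.0026, -0.0006]), (102, [0.0026, -0.0005]), (98, [0.0026, -0.0003]), (94, [0.0027, -0.0001]), (90, [0.0027, 0.0001]), (86, [0.0026, 0.0003]), (82, [0.0026, 0.0005]), (78, [0.0026, 0.0006]), (74, [0.0025, 0.0008]), (70, [0.0025, 0.001]), (66, [0.0024, 0.0012]), (62, [0.0023, 0.0013])]
```

Next steps, 4° each, watching the force.

jog_arm(
  plan=[
    [[0.0003, -0.0013, 0, 0, -1], [0.0006, -0.0026, 0, 0, -1], [0.001, -0.0039, 0, 0, -1], [0.0013, -0.0051, 0, 0, -1], [0.0013, -0.0051, 0, 0, -1]],
  ],
)

```text
t: 10.5
tool_pos: [0.4822, -0.0825, 0.1702]
orientation: [1.0, -0.001, -0.0, -0.0]
contact_force: [-0.6, -2.0, -0.1]
finger_gap: -0.0001
```

jog_arm(
  plan=[
    [[0.0005, -0.0013, 0, 0, -1], [0.0009, -0.0025, 0, 0, -1], [0.0009, -0.0025, 0, 0, -1], [0.0009, -0.0025, 0, 0, -1], [0.0009, -0.0025, 0, 0, -1]],
  ],
)

```text
t: 10.92
tool_pos: [0.483, -0.08, 0.1702]
orientation: [1.0, -0.001, -0.0, -0.0]
contact_force: [-0.3, -1.5, -0.7]
finger_gap: 0.0002
```

jog_arm(
  plan=[
    [[0.0005, -0.0012, 0, 0, -1], [0.0011, -0.0024, 0, 0, -1], [0.0011, -0.0024, 0, 0, -1], [0.0011, -0.0024, 0, 0, -1], [0.0011, -0.0024, 0, 0, -1]],
  ],
)

```text
t: 11.33
tool_pos: [0.4838, -0.0783, 0.1702]
orientation: [1.0, -0.001, -0.0, 0.001]
contact_force: [-1.7, -5.0, 0.5]
finger_gap: 0.0001
```

jog_arm(
  plan=[
    [[0.0003, -0.0007, 0, 0, -1], [0.0003, -0.0007, 0, 0, -1], [0.0003, -0.0007, 0, 0, -1], [0.0003, -0.0007, 0, 0, -1], [0.0003, -0.0007, 0, 0, -1]],
  ],
)

```text
t: 11.75
tool_pos: [0.4839, -0.0782, 0.1702]
orientation: [1.0, -0.002, -0.001, 0.001]
contact_force: [-2.0, -6.4, -0.4]
finger_gap: -0.0
```

jog_arm(
  plan=[
    [[0.0004, -0.001, 0, 0, -1], [0.0006, -0.0014, 0, 0, -1], [0.0006, -0.0014, 0, 0, -1], [0.0006, -0.0014, 0, 0, -1], [0.0006, -0.0014, 0, 0, -1]],
  ],
)

```text
t: 12.17
tool_pos: [0.4841, -0.078, 0.1702]
orientation: [1.0, -0.002, -0.001, 0.003]
contact_force: [-3.7, -9.0, 0.5]
finger_gap: 0.0003
```

```bash
python3 - <<'E'
from h import *
s=get_state();print(s['tool_pos'],s['contact_force'],s['moment'])
i,im=snap('wrist','w6.png')
cv2.imwrite('pics/w6c.png',cv2.resize(im[60:330,180:480],None,fx=2.2,fy=2.2,interpolation=cv2.INTER_CUBIC))
E
```

```text
[ 0.48406668 -0.07795117  0.1701839 ] [-3.67998889 -8.99892173  0.4521004 ] [-1.9568193   0.75055987 -0.09289327]
```

View pics/w6c.png

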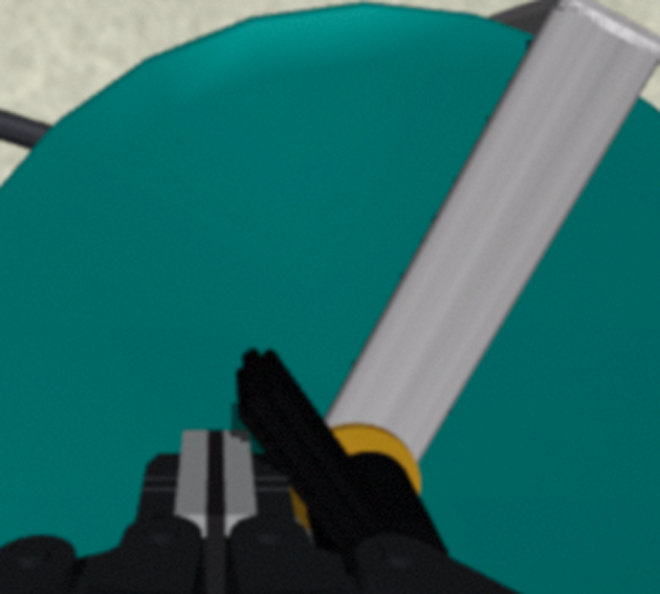

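The nut has stopped moving: 9.7 N against about 2 N when free, with the finger static, gives about 0.3 N m on the nut. That looks like the stop at about 280° total. I'll take the finger off, look, and cross-check by pushing the other wing.

jog_arm(
  plan=[
    [[-0.004, 0.006, 0, 0, -1], [-0.004, 0.006, 0, 0, -1], [-0.004, 0.006, -0.04, 0, -1], [-0.004, 0.006, -0.05, 0, -1], [0.003, 0.035, -0.05, 0, -1]],
  ],
)

```text
t: 12.63
tool_pos: [0.489, -0.107, 0.2236]
orientation: [1.0, 0.002, 0.002, -0.001]
contact_force: [0.1, 0.2, 0.4]
finger_gap: 0.0006
```

jog_arm(
  plan=[
    [[0.004, 0.034, 0, 0, -1], [0.004, 0.034, 0, 0, -1], [0.004, 0.034, 0, 0, -1], [0.004, 0.034, 0, 0, -1], [0.004, 0.034, 0, 0, -1]],
  ],
)

```text
t: 13.05
tool_pos: [0.4917, -0.1434, 0.2201]
orientation: [1.0, -0.001, -0.0, -0.001]
contact_force: [0.5, -0.2, 0.7]
finger_gap: 0.0005
```

```bash
python3 - <<'E'
from h import *
s=get_state();print(s['tool_pos'],s['contact_force'])
i,im=snap('wrist','w7.png');print(nut(c=(.517,-.0925)))
np.save('w7.npy',np.r_[i['eye'],i['orientation'],i['vfov'],i['cx'],i['cy']])
cv2.imwrite('pics/w7c.png',cv2.resize(im[60:330,180:480],None,fx=2.2,fy=2.2,interpolation=cv2.INTER_CUBIC))
E
```

```text
[ 0.49168516 -0.14342825  0.22008082] [ 0.52929771 -0.17501553  0.72595819]
(np.float64(-54.703848212622006), np.int64(519), np.float64(0.5188131021194605), np.float64(-0.09141522157996146), np.float64(0.9705543157129553))
```

View pics/w7c.png

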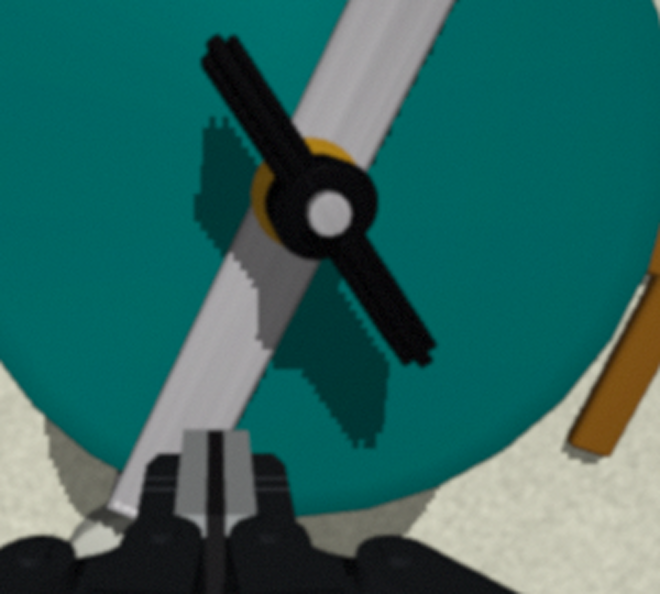

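The nut sits at heading -55° (282° total). Now the cross-check push on wing B.

jog_arm(
  plan=[
    [[0.021, -0.019, 0, 0, -1], [0.042, -0.038, 0, 0, -1], [0.0637, -0.0568, 0, 0, -1], [0.0637, -0.0568, 0.03, 0, -1], [0.0637, -0.0568, 0.05, 0, -1]],
  ],
)

```text
t: 13.57
tool_pos: [0.5577, -0.0861, 0.1699]
orientation: [1.0, 0.001, 0.001, 0.0]
contact_force: [-0.7, 0.5, -0.9]
finger_gap: 0.0001
```

```bash
python3 - <<'E'
from h import *
s=get_state();print(s['tool_pos'],s['contact_force'])
print(rows(10,-6),[(a,rows(a,-4,1)[0]) for a in(-20,-24,-28,-32)])
E
```

```text
[ 0.55768868 -0.0860768   0.16986821] [-0.73452476  0.50524959 -0.89429457]
[[0.0005, 0.0039], [0.0006, 0.0079], [0.0002, 0.0119], [-0.0006, 0.0158], [-0.0017, 0.0196]] [(-20, [-0.001, 0.0025]), (-24, [-0.0012, 0.0024]), (-28, [-0.0013, 0.0023]), (-32, [-0.0015, 0.0022])]
```

jog_arm(
  plan=[
    [[0.0005, 0.0039, 0, 0, -1], [0.0006, 0.0079, 0, 0, -1], [0.0002, 0.0119, 0, 0, -1], [-0.0006, 0.0158, 0, 0, -1], [-0.0017, 0.0196, 0, 0, -1]],
  ],
)

```text
t: 13.98
tool_pos: [0.5549, -0.1086, 0.172]
orientation: [1.0, -0.001, 0.001, 0.0]
contact_force: [-0.3, -0.1, 0.3]
finger_gap: 0.0001
```

jog_arm(
  plan=[
    [[-0.001, 0.0025, 0, 0, -1], [-0.001, 0.0025, 0, 0, -1], [-0.001, 0.0025, 0, 0, -1], [-0.001, 0.0025, 0, 0, -1], [-0.001, 0.0025, 0, 0, -1]],
  ],
)

```text
t: 14.4
tool_pos: [0.5538, -0.1101, 0.1709]
orientation: [1.0, -0.001, 0.001, 0.0]
contact_force: [3.2, 1.5, 2.7]
finger_gap: 0.0
```

jog_arm(
  plan=[
    [[-0.0008, 0.0006, 0, 0, -1], [-0.0016, 0.0012, 0, 0, -1], [-0.0016, 0.0012, 0, 0, -1], [-0.0016, 0.0012, 0, 0, -1], [-0.0016, 0.0012, 0, 0, -1]],
  ],
)

```text
t: 14.82
tool_pos: [0.5535, -0.1104, 0.171]
orientation: [1.0, -0.001, 0.002, -0.001]
contact_force: [6.0, 4.4, 2.6]
finger_gap: 0.0002
```

Same on the other wing: 7.4 N (about 0.25 N m) and no motion. The stop is confirmed, so I'll back off and clear the hand.

jog_arm(
  plan=[
    [[0.007, -0.006, 0, 0, -1], [0.007, -0.006, 0, 0, -1], [0.007, -0.006, -0.04, 0, -1], [0.007, -0.006, -0.08, 0, -1], [0.007, -0.006, -0.1, 0, -1]],
  ],
)

```text
t: 15.23
tool_pos: [0.558, -0.1056, 0.2733]
orientation: [1.0, -0.001, 0.0, 0.001]
contact_force: [-0.0, -0.6, 0.8]
finger_gap: -0.0001
```

jog_arm(
  plan=[
    [[-0.03, 0.025, 0, 0, -1], [-0.06, 0.05, 0, 0, -1], [-0.09, 0.075, 0, 0, -1], [-0.12, 0.1, 0, 0, -1], [-0.12, 0.1, 0, 0, -1]],
  ],
)

```text
t: 15.65
tool_pos: [0.4328, -0.208, 0.2698]
orientation: [1.0, -0.004, -0.003, 0.001]
contact_force: [0.1, 0.7, -1.0]
finger_gap: 0.0002
```

jog_arm(
  plan=[
    [[-0.01, 0.03, 0, 0, -1], [-0.02, 0.06, 0, 0, -1], [-0.03, 0.09, 0, 0, -1], [-0.03, 0.09, 0, 0, -1], [-0.03, 0.09, 0, 0, -1]],
  ],
)

```text
t: 16.07
tool_pos: [0.407, -0.2957, 0.2695]
orientation: [1.0, -0.003, -0.001, -0.001]
contact_force: [0.1, 0.7, -0.5]
finger_gap: -0.0002
```

```bash
python3 - <<'E'
from h import *
s=get_state();print(s['tool_pos'],s['contact_force'],s['t'])
snap('top','t9.png');print(nut('w9.png',c=(.517,-.0925)))
a=cv2.imread('pics/top1.png');b=cv2.imread('pics/t9.png')
cv2.imwrite('pics/cmp.png',np.hstack([cv2.resize(x[150:320,230:460],(400,296)) for x in(a,b)]))
E
```

```text
[ 0.40703024 -0.29566544  0.26945784] [ 0.0746999   0.70011194 -0.49036285] 16.0667
(np.float64(nan), np.int64(0), np.float64(nan), np.float64(nan), np.float64(nan))
  return _methods._mean(a, axis=axis, dtype=dtype,
  ret = ret.dtype.type(ret / rcount)
h.py:26: RuntimeWarning: Mean of empty slice.
  return a,m.sum(),X[m].mean()+c[0],Y[m].mean()+c[1],np.abs(np.mean(np.exp(2j*th)))
```

View pics/cmp.png

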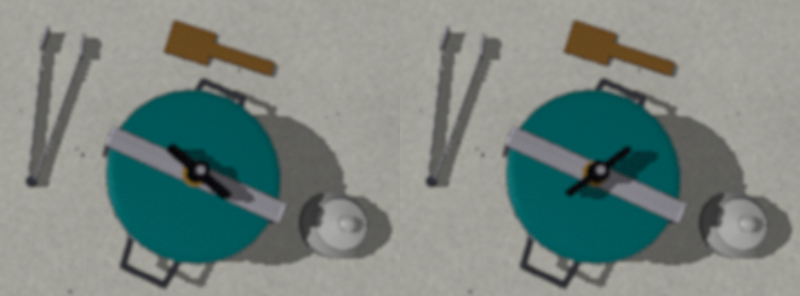

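Before and after match except for the nut: steamer, bowl, tongs and scraper are unmoved, and the hand is clear.

```bash
python3 -c "
from bench import job; print(job.sign_off())"
```

```text
the job is handed in; nothing more can be done
None
```

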